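# Take the fuse carrier out of an instrument case

### The job

The fuse holder of the unplugged case has worked loose and its carrier has to come out before it can be tightened. Press its round black knob down against the spring, feeling for the bottom and not straining it, and turn it anticlockwise to its stop so that it lets go; draw the carrier with its fuse straight out, lower it into the empty grey parts tray and let go of it there so that it lies in the tray. Leave the screwdriver, the cutters and the circuit board where they are.

Things in the scene. Friction and masses are not known exactly. Their poses are not given: they have to be found in the camera images.
- knob (a point): Centre of the fuse carrier's round black fluted knob, 24 mm across, 18 mm tall; z points up out of its top. The carrier is one loose piece, about 45 g: knob, 16 mm round spigot with two side lugs, 10 mm fuse. Its underside starts 9 to 16 mm above the panel and, pressed home, rests on the holder's collar 4 mm above the panel: keep finger tips above its lower third. Any grasp angle serves.
- fuse_tip (a point): Lower end of the fuse, on the carrier's axis 64 mm below the knob's centre; hidden in the holder at the start. The holder has up to 7 mm of play in its panel, which goes first, at 1 to 3 N; then the knob's own spring yields from 6 N, the lugs unlock at about 12 N and the knob bottoms at 13 N (14 to 16 N is plenty, above 20 N strains it).
- case: Fixed black instrument case, 140 mm wide (x), 440 mm long (y); origin at the centre of its underside, panels up. Fuse holder axis at x = 0, y = -155 mm, 38 mm clear round it; other parts stand under 15 mm. Held down, the knob turns anticlockwise from above 75 degrees to its exit slots and meets a firm stop at about 84 (0.1 N m will do); eased off, the spring lifts it 4 mm and it draws straight up.
- tray: Empty grey open parts tray, fixed: 160 mm (x) by 130 mm (y) and 22 mm tall outside, walls and floor 3 mm. Origin at the centre of its underside.
- screwdriver: Loose screwdriver, 190 mm long, lying on the bench between robot and case, about 30 mm tall; bystander.
- cutters: Loose side cutters, about 135 mm long, 13 mm tall, lying on the bench; bystander.
- board: Loose red circuit board 100 by 60 mm with controls up to 25 mm tall, lying on the bench beyond the tray; bystander.
Mind the look-alikes: they are no part of the job. Leave any red look-alike of the part that bears knob alone.

How it is judged:
By the outcome, as a careful person would: the job done as asked, in the order asked, and still so for the second after the job is handed in, with the robot touching nothing.
It also fails if it takes over 70 s, if anything falls off the work surface, if the arm or the gripper's body presses on something with over 40 N, if the wrist force passes 120 N, or if a joint passes its speed limit or range.

### The arm

A 6-joint arm with a two-finger parallel gripper is mounted at the origin on the work surface. World frame = base frame: x ahead of the robot, y to its left, z up, the work surface at z = 0. Lengths are in m, angles in rad, forces in N, time in s.
With the tool pointing down it reaches from about 0.35 to 0.85 m from the base axis. Payload 8.1 kg.
Tool frame: the origin (TCP) lies at the centre of the arm's flange, where the gripper is bolted on; the fingertips stand 186 mm ahead of it and the grasp point (between the pads) lies 167 mm ahead of it (robot.grasp_offset is the distance from the TCP to the grasp point, in m); z points along the fingers, y is the line along which they close (so a half turn about z gives the same grasp; the last joint's range is limited). The gripper opens to 93 mm and grips with 3 to 60 N. Pads are 15 mm wide; open, the fingers measure 128 mm over their backs; the gripper's body (75 mm by 188 mm) begins 65 mm behind the grasp point.
Start: joints at [-1.288, 0.13, 1.488, -0, 1.523, -0.085], TCP at [0.216, -0.56, 0.405] pointing down, gripper open.
Joint ranges: [-2.96, 2.96], [-0.89, 2.26], [0.02, 2.5], [-1.34, 4.48], [0, 2.73], [-2.66, 2.66]. Speed limits (rad/s): [2.39, 2.39, 2.79, 3.14, 3.14, 3.14].

### API

Orientations are given as a rotation vector (axis times angle).
In Python, from plant import robot gives the robot as it stands.
- The arm moves only by the tool drive_tool, never from a script. Its argument "moves" is one flat list of numbers, 7 for each row, row after row: the finger opening in mm, from 0 to 93, then the shift along the tool's x, y, z in mm, then the turn, a rotation vector about the tool's x, y, z in degrees. A call has 1 to 8 rows; each row shifts and turns the commanded pose from where the row before left it, along the tool's axes as they then stand; what a row does not reach is not made up. A row lasts 1/10 s, in which the tool goes at most 50 mm and 8.59 degrees, less where a joint would pass 70% of its speed; a pose out of reach is approached as far as the arm can. A call is refused whole if a number of a shift passes 50 or a number of a turn 8.59, either way. A call with a gripper value outside its range is refused whole. The fingers move at their own pace and stop on an object; "grip_force" is the grip in N (left out, the last holds). Time passes only in rows, so rows that do not move let the fingers close. It gives the time, the measured TCP pose, the force, the opening and the grip force at its end, in the units of the state.
- robot.read_state(): the state, without advancing time (a new reading comes with each control period).
- robot.read_camera(name): name is "side" or "top" or "wrist"; returns a dict with "color" (400x640x3 uint8, red, green, blue), "depth" (400x640 float32, m along the optical axis (not along the pixel's ray), 0 where there is no reading), "mtx" (3x3 intrinsics, pixels), "dist_coeffs" ([k1, k2, p1, p2, k3] as OpenCV has them; the pictures are not rectified), "R" (3x3) and "t" (3): a world point X has camera coordinates R X + t. Camera axes: x right, y down, z forward; pixel columns grow to the right and rows downward; lengths in m; the calibration is good to about 2 mm. A picture is of the moment at which its call begins.
- robot.close_job(): hands the job in; it is judged then, once.
The state is a dict: "t": time; "q": joint angles; "dq": joint speeds; "joint_torque": joint torques, N m; "tool_pos": TCP position; "orientation": TCP orientation; "force": force on the tool from outside, world axes, zero at the start; "wrist_torque": the same for the moment, N m; "opening": finger opening in m; "gripper_force": force on a finger pad.
Only numpy, scipy, OpenCV 4.12 (cv2) and the standard library are available. Lean on these libraries where they do the work, as an engineer would, in place of code of your own. Each camera call takes 0.05 s, during which the arm holds its last target. There are 200 camera calls.

## Working session

There is one attempt and no reset: what is moved stays moved. The work goes in short steps, Python scripts to look and compute and a tool call to move; the robot and the scene stay as the last step left them, time stands still between calls to the robot, and variables do not carry over. Pictures are saved under pics/ and viewed, at most 10 in all, crops included, and the job is handed in when it is done.

Besides the shell and the picture viewer there is one more tool, called after "Request:" as a command line: name --argument value ..., lists and objects as JSON in quotes. drive_tool: Moves the arm, as the interface text tells. Its arguments: {"type":"object","properties":{"moves":{"type":"array","items":{"type":"number"}},"grip_force":{"type":"number"}},"required":["moves"]}

```bash
mkdir -p pics; ls
python3 - <<'E'
from plant import robot
import cv2,numpy as np
s=robot.read_state();print({k:np.round(v,4).tolist() for k,v in s.items()})
for n in("top","side"):
    c=robot.read_camera(n);np.savez(''+n,**c)
    cv2.imwrite(f'pics/{n}0.png',c['color'][:,:,::-1]);print(n,c['R'].round(3),c['t'],c['mtx'],c['dist_coeffs'])
E
```

```text
pics
{'t': 0.0, 'q': [-1.2884, 0.1312, 1.4893, 0.0, 1.523, -0.0854], 'dq': [0.0011, -0.0009, -0.0024, 0.0001, 0.0004, -0.0001], 'joint_torque': [0.0018, -55.9841, -49.1755, 0.077, 0.0355, -0.0001], 'tool_pos': [0.2157, -0.5596, 0.4037], 'orientation': [-3.0868, -0.5742, 0.0003], 'force': [0.1171, 0.3707, -0.2133], 'wrist_torque': [-0.0354, -0.0138, -0.0256], 'gripper_force': 0.0, 'opening': 0.0933}
top [[ 0.003 -1.    -0.014]
 [-0.989 -0.001 -0.145]
 [ 0.145  0.014 -0.989]] [-0.043328    0.55813598  1.30540338] [[502.50224906   0.         321.97612928]
 [  0.         502.50224906 190.11584645]
 [  0.           0.           1.        ]] [-0.01109436  0.          0.          0.          0.        ]
side [[-0.997 -0.072  0.025]
 [-0.058  0.5   -0.864]
 [ 0.049 -0.863 -0.503]] [0.54519021 0.14483139 0.76360195] [[364.49806867   0.         321.93476675]
 [  0.         364.49806867 198.01013442]
 [  0.           0.           1.        ]] [-0.03696236  0.          0.          0.          0.        ]
```

View pics/top0.png

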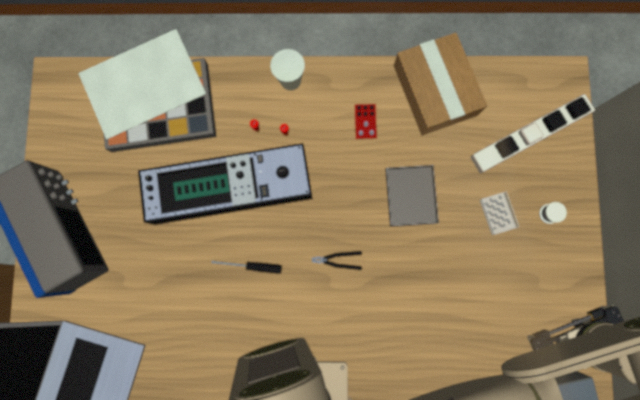

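View pics/side0.png

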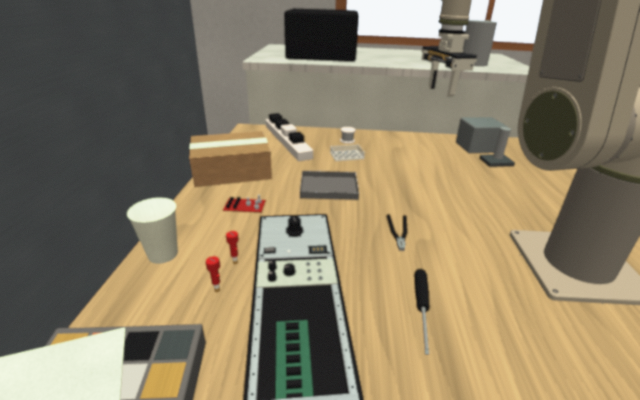

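The top view shows the case around (225,183), with a single black knob on its right-hand panel at (282,172). In the side view that knob is at (294,225). The tray is at (411,195), the board at (366,121), the screwdriver at (250,267) and the cutters at (338,260).

Candidates are the two red carriers standing on the bench at top (254,124) and (284,129), the small black instrument knobs near top (240,165), and the black knob at (282,172). The last one fits: it is black and stands alone on the end panel, on the holder axis 155 mm from the case centre. I'll measure it and confirm in a crop.

```bash
cat > h.py <<'E'
import numpy as np,cv2
def ray(c,u,v):
    p=cv2.undistortPoints(np.array([[[u,v]]],float),c['mtx'],c['dist_coeffs'])[0,0]
    R=c['R'];o=-R.T@c['t'];d=R.T@np.array([p[0],p[1],1]);return o,d
def plane(c,u,v,z):
    o,d=ray(c,u,v);return o+d*(z-o[2])/d[2]
def dep(c,u,v):
    o,d=ray(c,u,v);return o+d*c['depth'][int(round(v)),int(round(u))]
def tri(a,b):
    (o1,d1),(o2,d2)=a,b
    s=np.linalg.lstsq(np.c_[d1,-d2],o2-o1,rcond=None)[0]
    p,q=o1+d1*s[0],o2+d2*s[1];return (p+q)/2,np.linalg.norm(p-q)
def proj(c,X):
    return cv2.projectPoints(np.array(X,float).reshape(-1,3),cv2.Rodrigues(c['R'])[0],c['t'],c['mtx'],c['dist_coeffs'])[0][:,0]
E
python3 - <<'E'
from h import *
T=dict(np.load('top.npz'));S=dict(np.load('side.npz'))
def blob(c,x0,y0,x1,y1,th):
    g=c['color'][y0:y1,x0:x1].max(2);m=(g<th).astype('u1')
    n,l,st,ce=cv2.connectedComponentsWithStats(m)
    for i in range(1,n):
        if st[i,4]>20: print(st[i]+[x0,y0,0,0,0],ce[i]+[x0,y0])
print('T');blob(T,268,155,298,190,75);print('S');blob(S,280,208,310,242,75)
print('tri',tri(ray(T,282,172),ray(S,294,222)))
for u,v in[(282,172),(295,160),(270,185),(300,185),(240,190),(411,195),(340,200),(387,168),(436,168)]:print((u,v),dep(T,u,v).round(4))
# case & tray outlines
for c,n,lohi in((T,'T',0),):
    hgt=np.zeros((400,640))
    v,u=np.mgrid[0:400,0:640]
    p=cv2.undistortPoints(np.stack([u,v],-1).reshape(-1,1,2).astype(float),c['mtx'],c['dist_coeffs']).reshape(400,640,2)
    P=np.dstack([p,np.ones((400,640))])*c['depth'][...,None]
    W=(P-c['t'])@c['R']
    for nm,(x0,y0,x1,y1),zl in(('case',(125,135,325,230),.025),('tray',(375,155,450,235),.013)):
        m=np.zeros((400,640),bool);m[y0:y1,x0:x1]=W[y0:y1,x0:x1,2]>zl
        q=W[m];r=cv2.minAreaRect(q[:,:2].astype('f4'));print(nm,r,np.percentile(q[:,2],[5,25,50,75,95,99.5]).round(4))
        print(cv2.boxPoints(r).round(4).tolist())
a=cv2.resize(T['color'][140:205,255:325,::-1],None,fx=6,fy=6,interpolation=2);b=cv2.resize(S['color'][205:270,255:335,::-1],(480,390),interpolation=2)
cv2.imwrite('pics/crop1.png',cv2.resize(np.hstack([a,b]),(800,347)))
E
```

```text
T
[277 167  11  11  95] [282.17894737 171.8       ]
S
[287 216  15  20 233] [294.02575107 226.25751073]
tri (array([0.59645499, 0.05937648, 0.10939015]), np.float64(0.003280448766619797))
(282, 172) [0.5927 0.0582 0.1206]
(295, 160) [0.6311 0.0281 0.0853]
(270, 185) [0.5644 0.0919 0.0887]
(300, 185) [0.5653 0.0145 0.0831]
(240, 190) [0.5519 0.1703 0.0838]
(411, 195) [ 0.5504 -0.2857  0.0037]
(340, 200) [ 0.537  -0.0912 -0.0021]
(387, 168) [ 0.6226 -0.2193  0.0195]
(436, 168) [ 0.6267 -0.3574 -0.0009]
case ((0.5834330320358276, 0.20723187923431396), (0.6171291470527649, 0.31712350249290466), 77.76729583740234) [0.0329 0.0814 0.0848 0.0873 0.0938 1.3718]
[[0.36309999227523804, -0.06069999933242798], [0.6729999780654907, -0.12790000438690186], [0.8037999868392944, 0.47519999742507935], [0.49390000104904175, 0.5424000024795532]]
tray ((0.5141507387161255, -0.195032000541687), (0.18928372859954834, 0.35720378160476685), 20.44138526916504) [0.0142 0.0189 0.0214 0.0242 0.0302 1.3718]
[[0.36309999227523804, -0.06069999933242798], [0.4878000020980835, -0.3953999876976013], [0.6651999950408936, -0.3292999863624573], [0.5404999852180481, 0.005400000140070915]]
```

View pics/crop1.png

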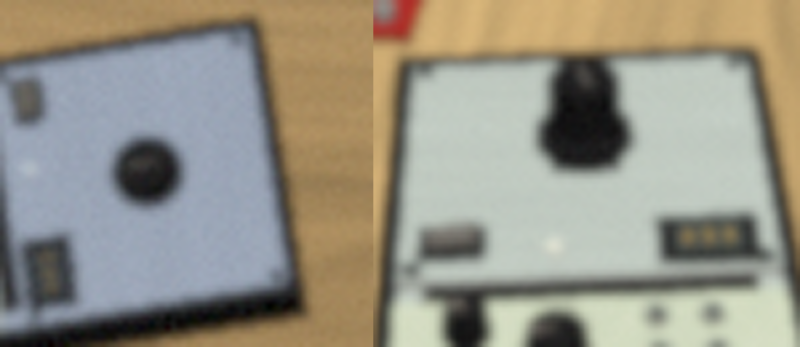

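The crop confirms it: one round black knob on the collar at the centre of the blue end panel. The red carrier is off to the side, on the bench. Knob is at about (0.593, 0.058), top z about 0.118, panel z about 0.085. Next I'll go above it for a wrist view.

```bash
cat >> h.py <<'E'
from scipy.spatial.transform import Rotation as Ro
def st():
    from plant import robot
    return robot.read_state()
def shift(target):
    s=st();R=Ro.from_rotvec(s['orientation']).as_matrix()
    return (R.T@(np.array(target)-s['tool_pos'])*1000).round(1),R
E
python3 - <<'E'
from h import *
T=dict(np.load('top.npz'))
print(plane(T,282.2,171.8,.116))
d,R=shift([.593,.058,.40]);print(d,d/16,R.round(3))
E
```

```text
[0.59409172 0.05818317 0.116     ]
[ 574.1 -440.7    4.6] [ 35.88125 -27.54375   0.2875 ] [[ 0.933  0.36  -0.   ]
 [ 0.36  -0.933  0.002]
 [ 0.    -0.002 -1.   ]]
```

Request:
drive_tool --moves '[93,36,-27.5,0,0,0,0,93,36,-27.5,0,0,0,0,93,36,-27.5,0,0,0,0,93,36,-27.5,0,0,0,0,93,36,-27.5,0,0,0,0,93,36,-27.5,0,0,0,0,93,36,-27.5,0,0,0,0,93,36,-27.5,0,0,0,0]' --grip_force 50

```text
t: 0.9
tool_pos: [0.4059, -0.2492, 0.4045]
orientation: [-3.089, -0.574, 0.0]
force: [0.9, -1.0, 0.7]
opening: 0.0934
gripper_force: 0.0
```

Request:
drive_tool --moves '[93,36,-27.5,0,0,0,0,93,36,-27.5,0,0,0,0,93,36,-27.5,0,0,0,0,93,36,-27.5,0,0,0,0,93,36,-27.5,0,0,0,0,93,36,-27.5,0,0,0,0,93,0,0,0,0,0,0,93,0,0,0,0,0,0]'

```text
t: 1.7
tool_pos: [0.5477, -0.0184, 0.404]
orientation: [-3.088, -0.578, 0.002]
force: [0.4, -0.7, -0.2]
opening: 0.0928
gripper_force: 0.0
```

Run:
```python
from h import *
from plant import robot
s=st();print(s['t'],s['q'],s['tool_pos'],s['orientation'])
c=robot.read_camera('wrist');np.savez('w1',**c);cv2.imwrite('pics/w1.png',c['color'][:,:,::-1])
print(c['R'].round(3),-c['R'].T@c['t'],c['mtx'][0,0],c['dist_coeffs'],proj(c,[.594,.058,.116]))
```

```text
1.7 [-1.27066885e-01 -8.83791396e-03  1.63449055e+00 -3.25896014e-04
  1.51747208e+00  1.07343370e+00] [ 0.54771636 -0.01842026  0.40397922] [-3.08773563e+00 -5.78339092e-01  2.44710148e-03]
[[ 0.362 -0.932 -0.002]
 [-0.893 -0.347  0.285]
 [-0.267 -0.102 -0.958]] [0.6209363  0.00967162 0.3832355 ] 325.7259784289015 [-0.05625905  0.          0.          0.          0.        ] [[254.4290657  109.93270593]]
```

View pics/w1.png

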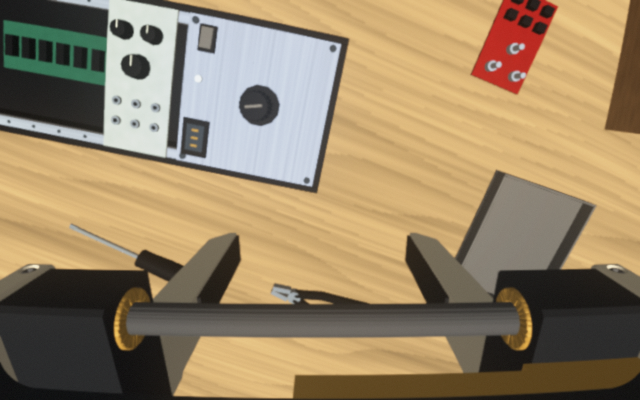

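The wrist view shows the black knob at about (258,105), the panel corners at (348,40) and (317,191), the tray near (530,235) and the board at (515,45).

Run:
```python
from h import *
W=dict(np.load('w1.npz'));T=dict(np.load('top.npz'))
g=W['color'][75:140,225:295].max(2);m=(g<90).astype('u1')
n,l,s,ce=cv2.connectedComponentsWithStats(m)
for i in range(1,n):
    if s[i,4]>50: print(s[i],ce[i]+[225,75])
cn=max(cv2.findContours(m,0,1)[0],key=cv2.contourArea);print(cv2.minEnclosingCircle(cn),cv2.fitEllipse(cn))
d=W['depth'];print([(v,[round(float(dep(W,u,v)[2]),4) for u in range(234,284,5)]) for v in(90,98,105,112,120)])
e=cv2.resize(np.clip(W['color'][75:140,225:295,::-1].astype(float)*2,0,255).astype('u1'),None,fx=8,fy=8,interpolation=2);cv2.imwrite('pics/c2.png',e)
print(tri(ray(T,282.2,171.8),ray(W,258.5,105)))
```

```text
[  15   11   39   39 1091] [259.11549038 104.87351054]
((33.5, 30.0), 19.704158782958984) ((33.710418701171875, 29.92763900756836), (36.779685974121094, 38.4000129699707), 139.9065704345703)
[(90, [0.0843, 0.0842, 0.0854, 0.0934, 0.1099, 0.0951, 0.0936, 0.0944, 0.0836, 0.0854]), (98, [0.0847, 0.0845, 0.117, 0.1154, 0.116, 0.1169, 0.1166, 0.0951, 0.0925, 0.0843]), (105, [0.0834, 0.1177, 0.1165, 0.1172, 0.1174, 0.1168, 0.1165, 0.1113, 0.0941, 0.0841]), (112, [0.0848, 0.0842, 0.1173, 0.1162, 0.117, 0.116, 0.117, 0.1025, 0.0934, 0.0832]), (120, [0.085, 0.0846, 0.0845, 0.092, 0.1155, 0.1141, 0.0932, 0.0923, 0.0837, 0.0859])]
(array([0.59736255, 0.05962531, 0.09771483]), np.float64(0.0006011256090983087))
```

View pics/c2.png

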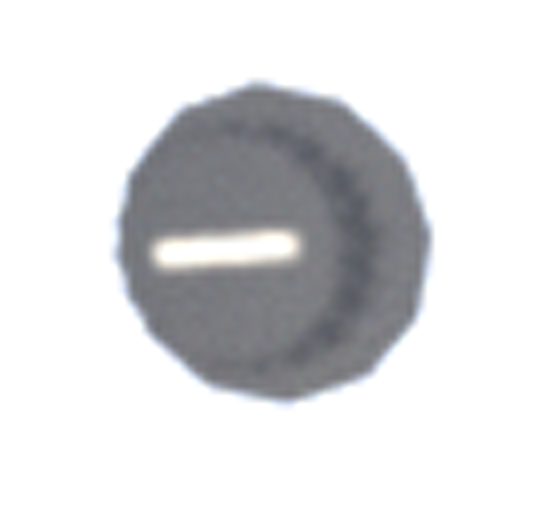

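The crop shows the round top face with a white mark, centred at about (254,106), and the wider collar behind it.

Run:
```python
from h import *
W=dict(np.load('w1.npz'));T=dict(np.load('top.npz'))
pts=np.array([dep(W,u,v) for v in range(80,135) for u in range(230,290)])
uv=np.array([(u,v) for v in range(80,135) for u in range(230,290)])
k=(pts[:,2]>.1135)&(pts[:,2]<.121);q=pts[k][:,:2].astype('f4')
print(k.sum(),pts[k].mean(0),cv2.minAreaRect(q),uv[k].mean(0),np.median(pts[k][:,2]))
c=uv[k].mean(0)
print('plane',plane(W,*c,.1167),plane(W,254,105.9,.1167),'top',plane(T,282.2,171.5,.1167))
print('tri',tri(ray(T,282.2,171.6),ray(W,254,105.9)))
ctr=np.r_[plane(W,254,105.9,.1167)[:2],.4];d,R=shift(ctr);print(d,ctr)
```

```text
703 [0.59700866 0.05982785 0.11635034] ((0.5968172550201416, 0.05995205044746399), (0.024085409939289093, 0.023195700719952583), 56.184261322021484) [253.34139403 105.43669986] 0.11641641689011989
plane [0.59707162 0.05976892 0.1167    ] [0.59691828 0.05916645 0.1167    ] top [0.59473771 0.05812837 0.1167    ]
tri (array([0.59604008, 0.05960302, 0.10982884]), np.float64(0.0017375978404173104))
[ 74.5 -55.4   4. ] [0.59691828 0.05916645 0.4       ]
```

Request:
drive_tool --moves '[60,37,-28,2,0,0,0,60,37.5,-27.5,2,0,0,0,60,0,0,25,0,0,0,60,0,0,30,0,0,0,60,0,0,20,0,0,0,60,0,0,0,0,0,0,60,0,0,0,0,0,0]'

```text
t: 2.45
tool_pos: [0.597, 0.0579, 0.3261]
orientation: [3.089, 0.572, -0.001]
force: [-0.6, -0.1, 0.7]
opening: 0.0598
gripper_force: 0.0
```

Run:
```python
from h import *
from plant import robot
s=st();print(s['q'],s['tool_pos'],s['force'],shift([.5968,.0595,.2925])[0])
c=robot.read_camera('wrist');np.savez('w2',**c)
o=[proj(c,[.5968,.0595,.1165]).round(1),-c['R'].T@c['t']];print(o)
cv2.imwrite('pics/w2.png',np.clip(c['color'][:,:,::-1].astype(int)*2,0,255).astype('u1'))
```

```text
[ 1.12819437e-02  1.78582388e-01  1.58016708e+00 -2.22606176e-04
  1.38347697e+00  1.21600145e+00] [0.59697257 0.0578967  0.32605597] [-0.56251609 -0.07408682  0.66998863] [ 0.4 -1.6 33.6]
[array([[319.9, 230. ]]), array([0.67033572, 0.08568744, 0.3054045 ])]
```

View pics/w2.png

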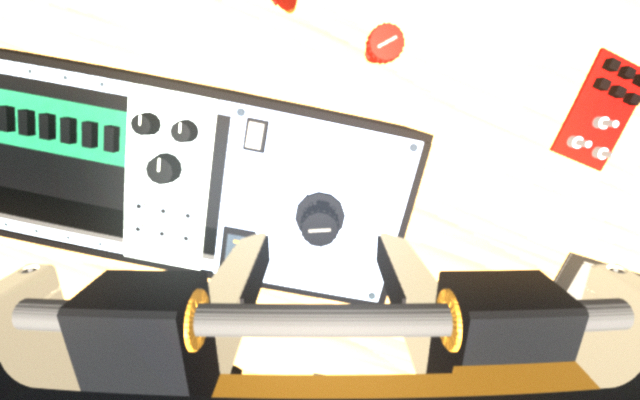

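The knob's top is at about (319,230), exactly where my point projects, and it sits centred between the fingers. I'll descend and grip.

Request:
drive_tool --moves '[60,0,-1.5,14,0,0,0,60,0,0,12,0,0,0,60,0,0,7.5,0,0,0,60,0,0,0,0,0,0,32,0,0,0,0,0,0,32,0,0,0,0,0,0]'

```text
t: 3.1
tool_pos: [0.5969, 0.0606, 0.2927]
orientation: [3.088, 0.575, 0.001]
force: [-0.3, -0.2, -0.3]
opening: 0.0484
gripper_force: 0.0
```

Request:
drive_tool --moves '[15,0,0,0,0,0,0,15,0,0,0,0,0,0,15,0,0,0,0,0,0,15,0,0,0,0,0,0,15,0,0,0,0,0,0]' --grip_force 50

```text
t: 3.6
tool_pos: [0.5967, 0.0605, 0.2925]
orientation: [3.088, 0.574, 0.001]
force: [-0.2, -0.5, 2.0]
opening: 0.0225
gripper_force: 50.0
```

Request:
drive_tool --moves '[15,0,0,1.5,0,0,0,15,0,0,1.5,0,0,0,15,0,0,0,0,0,0]'

```text
t: 3.9
tool_pos: [0.5967, 0.0605, 0.2889]
orientation: [3.089, 0.574, 0.0]
force: [1.7, 0.1, -1.0]
opening: 0.0225
gripper_force: 50.0
```

Request:
drive_tool --moves '[15,0,0,1,0,0,0,15,0,0,1,0,0,0,15,0,0,0,0,0,0]'

```text
t: 4.2
tool_pos: [0.5969, 0.0605, 0.2878]
orientation: [3.089, 0.574, 0.001]
force: [0.1, 0.0, 4.2]
opening: 0.0223
gripper_force: 50.0
```

Request:
drive_tool --moves '[15,0,0,1,0,0,0,15,0,0,0,0,0,0]'

```text
t: 4.4
tool_pos: [0.5969, 0.0606, 0.287]
orientation: [3.088, 0.574, 0.002]
force: [-0.3, 0.5, 6.0]
opening: 0.022
gripper_force: 50.0
```

Request:
drive_tool --moves '[15,0,0,1,0,0,0,15,0,0,0,0,0,0]'

```text
t: 4.6
tool_pos: [0.597, 0.0606, 0.2862]
orientation: [3.088, 0.575, 0.002]
force: [-0.2, 0.6, 7.1]
opening: 0.0224
gripper_force: 50.0
```

Request:
drive_tool --moves '[15,0,0,1,0,0,0,15,0,0,0,0,0,0]'

```text
t: 4.8
tool_pos: [0.5971, 0.0607, 0.2855]
orientation: [3.088, 0.575, 0.003]
force: [-1.0, 0.5, 8.7]
opening: 0.0226
gripper_force: 50.0
```

Request:
drive_tool --moves '[15,0,0,1,0,0,0,15,0,0,0,0,0,0]'

```text
t: 5.0
tool_pos: [0.5972, 0.0607, 0.2847]
orientation: [3.088, 0.575, 0.004]
force: [-0.8, -0.0, 9.5]
opening: 0.0224
gripper_force: 50.0
```

Request:
drive_tool --moves '[15,0,0,0.7,0,0,0,15,0,0,0,0,0,0]'

```text
t: 5.2
tool_pos: [0.5972, 0.0607, 0.2842]
orientation: [3.088, 0.575, 0.004]
force: [-1.1, -0.7, 10.4]
opening: 0.0225
gripper_force: 50.0
```

Request:
drive_tool --moves '[15,0,0,1,0,0,0,15,0,0,0,0,0,0]'

```text
t: 5.4
tool_pos: [0.5973, 0.0607, 0.2834]
orientation: [3.088, 0.574, 0.004]
force: [-1.4, 0.2, 10.9]
opening: 0.0224
gripper_force: 50.0
```

Request:
drive_tool --moves '[15,0,0,0.7,0,0,0,15,0,0,0,0,0,0]'

```text
t: 5.6
tool_pos: [0.5973, 0.0607, 0.2828]
orientation: [3.088, 0.574, 0.005]
force: [-0.3, 0.0, 10.6]
opening: 0.0228
gripper_force: 50.0
```

Request:
drive_tool --moves '[15,0,0,0.5,0,0,0,15,0,0,0,0,0,0]'

```text
t: 5.8
tool_pos: [0.5974, 0.0607, 0.2826]
orientation: [3.088, 0.574, 0.005]
force: [-1.7, -0.3, 12.7]
opening: 0.0223
gripper_force: 50.0
```

Request:
drive_tool --moves '[15,0,0,0.6,0,0,0,15,0,0,0,0,0,0]'

```text
t: 6.0
tool_pos: [0.5974, 0.0607, 0.2825]
orientation: [3.088, 0.575, 0.005]
force: [-4.0, -1.2, 16.6]
opening: 0.0228
gripper_force: 50.0
```

Request:
drive_tool --moves '[15,0,0,0.4,0,0,0,15,0,0,0,0,0,0]'

```text
t: 6.2
tool_pos: [0.5974, 0.0607, 0.2825]
orientation: [3.088, 0.574, 0.005]
force: [-4.8, -0.6, 18.4]
opening: 0.0225
gripper_force: 50.0
```

That's the bottom: z stays put while the force climbs. I'll ease off 0.6 mm, then turn anticlockwise (negative about tool z).

Request:
drive_tool --moves '[15,0,0,-0.6,0,0,0,15,0,0,0,0,0,0,15,0,0,0,0,0,-5]'

```text
t: 6.5
tool_pos: [0.5975, 0.0605, 0.2825]
orientation: [3.06, 0.709, 0.005]
force: [-1.6, -1.9, 14.0]
opening: 0.0225
gripper_force: 50.0
```

Request:
drive_tool --moves '[15,0,0,0,0,0,-5,15,0,0,0,0,0,-5,15,0,0,0,0,0,-5]'

```text
t: 6.8
tool_pos: [0.5975, 0.0604, 0.2826]
orientation: [2.939, 1.107, 0.005]
force: [-2.5, -1.0, 14.1]
opening: 0.0223
gripper_force: 50.0
```

```bash
cat > s.py <<'E'
from h import *
s=st();R=Ro.from_rotvec(s['orientation']).as_matrix()
print(s['t'],s['tool_pos'].round(4),'yaw',np.degrees(np.arctan2(R[1,0],R[0,0])).round(2),'F',np.round(s['force'],1),'M',np.round(s['wrist_torque'],3),s['opening'],'q6',s['q'][5],'tilt',R[:2,2].round(4))
E
python3 s.py
```

```text
6.8 [0.5975 0.0604 0.2826] yaw 41.27 F [-2.5 -1.  14.1] M [-0.292  0.508 -0.092] 0.022259776987014392 q6 0.866093218025336 tilt [ 0.0035 -0.0003]
```

Request:
drive_tool --moves '[15,0,0,0.1,0,0,-6,15,0,0,0,0,0,-6,15,0,0,0,0,0,-6,15,0,0,0,0,0,-6,15,0,0,0,0,0,-6]'

```text
t: 7.3
tool_pos: [0.5975, 0.0604, 0.2826]
orientation: [2.551, 1.83, 0.004]
force: [-3.0, -2.3, 15.4]
opening: 0.0227
gripper_force: 50.0
```

```bash
python3 s.py
```

```text
7.3 [0.5975 0.0604 0.2826] yaw 71.32 F [-3.  -2.3 15.4] M [-0.298  0.551 -0.02 ] 0.02265502720544142 q6 0.34171951239418075 tilt [ 0.0036 -0.0002]
```

Request:
drive_tool --moves '[15,0,0,0,0,0,-6,15,0,0,0,0,0,-6,15,0,0,0,0,0,-6,15,0,0,0,0,0,-4,15,0,0,0,0,0,-2,15,0,0,0,0,0,-1]'

```text
t: 7.9
tool_pos: [0.5975, 0.0604, 0.2825]
orientation: [2.097, 2.335, 0.003]
force: [-2.2, -1.5, 14.7]
opening: 0.0229
gripper_force: 50.0
```

```bash
python3 s.py
```

```text
7.9 [0.5975 0.0604 0.2825] yaw 96.15 F [-2.2 -1.5 14.7] M [-0.361  0.502 -0.071] 0.022866764309340305 q6 -0.09165418186269375 tilt [ 0.0036 -0.0003]
```

Request:
drive_tool --moves '[15,0,0,0,0,0,-3,15,0,0,0,0,0,-3,15,0,0,0,0,0,-2,15,0,0,0,0,0,0]'

```text
t: 8.3
tool_pos: [0.5975, 0.0604, 0.2825]
orientation: [1.929, 2.476, 0.003]
force: [-2.3, -2.4, 14.3]
opening: 0.023
gripper_force: 50.0
```

```bash
python3 s.py
```

```text
8.3 [0.5975 0.0604 0.2825] yaw 104.14 F [-2.3 -2.4 14.3] M [-0.339  0.422 -0.09 ] 0.022956906407457074 q6 -0.23115129472631823 tilt [ 0.0035 -0.0003]
```

Request:
drive_tool --moves '[15,0,0,0,0,0,-2,15,0,0,0,0,0,0]'

```text
t: 8.5
tool_pos: [0.5975, 0.0604, 0.2825]
orientation: [1.886, 2.509, 0.003]
force: [-2.2, -0.4, 14.8]
opening: 0.0226
gripper_force: 50.0
```

```bash
python3 s.py
```

```text
8.5 [0.5975 0.0604 0.2825] yaw 106.13 F [-2.2 -0.4 14.8] M [-0.306  0.491 -0.053] 0.022556583624879393 q6 -0.2659222738638766 tilt [ 0.0036 -0.0003]
```

Request:
drive_tool --moves '[15,0,0,0,0,0,-2,15,0,0,0,0,0,0]'

```text
t: 8.7
tool_pos: [0.5975, 0.0604, 0.2825]
orientation: [1.842, 2.541, 0.003]
force: [-1.9, -1.1, 14.2]
opening: 0.0224
gripper_force: 50.0
```

```bash
python3 s.py
```

```text
8.7 [0.5975 0.0604 0.2825] yaw 108.13 F [-1.9 -1.1 14.2] M [-0.341  0.42  -0.118] 0.022413264819876134 q6 -0.30079783868257304 tilt [ 0.0036 -0.0003]
```

Request:
drive_tool --moves '[15,0,0,0,0,0,-2,15,0,0,0,0,0,0]'

```text
t: 8.9
tool_pos: [0.5976, 0.0604, 0.2825]
orientation: [1.797, 2.573, 0.003]
force: [-2.1, -1.9, 15.6]
opening: 0.0223
gripper_force: 50.0
```

```bash
python3 s.py
```

```text
8.9 [0.5976 0.0604 0.2825] yaw 110.12 F [-2.1 -1.9 15.6] M [-0.349  0.4   -0.239] 0.022272472279912203 q6 -0.33556827743574913 tilt [ 0.0037 -0.0003]
```

Mz climbs at the stop, about 89° of tool turn with the lost motion included. I'll ease off and draw out.

Request:
drive_tool --moves '[15,0,0,0,0,0,1,15,0,0,-1.5,0,0,0,15,0,0,-1.5,0,0,0,15,0,0,-1.5,0,0,0,15,0,0,-1.5,0,0,0,15,0,0,0,0,0,0]'

```text
t: 9.5
tool_pos: [0.597, 0.0604, 0.2862]
orientation: [1.822, 2.558, 0.001]
force: [3.3, -1.8, 3.5]
opening: 0.0227
gripper_force: 50.0
```

Request:
drive_tool --moves '[15,0,0,-2,0,0,0,15,0,0,-2,0,0,0,15,0,0,-2,0,0,0,15,0,0,-2,0,0,0,15,0,0,0,0,0,0]'

```text
t: 10.0
tool_pos: [0.5964, 0.0604, 0.2924]
orientation: [-1.822, -2.558, 0.002]
force: [6.1, -1.5, -4.9]
opening: 0.0227
gripper_force: 50.0
```

```bash
python3 s.py
```

```text
10.0 [0.5964 0.0604 0.2924] yaw 109.07 F [ 6.1 -1.5 -4.9] M [-0.343 -1.376 -0.172] 0.02271704334989207 q6 -0.31719323941428224 tilt [-0.0013 -0.0002]
```

Request:
drive_tool --moves '[15,-0.4,1.1,0,0,0,0,15,0,0,0,0,0,0]'

```text
t: 10.2
tool_pos: [0.5971, 0.0604, 0.2924]
orientation: [-1.821, -2.557, 0.004]
force: [1.1, -2.4, -4.0]
opening: 0.0226
gripper_force: 50.0
```

```bash
python3 s.py
```

```text
10.2 [0.5971 0.0604 0.2924] yaw 109.07 F [ 1.1 -2.4 -4. ] M [-0.514 -0.314 -0.182] 0.022603100264735856 q6 -0.3172979763836659 tilt [-0.0034 -0.0004]
```

Request:
drive_tool --moves '[15,0,0,-2,0,0,0,15,0,0,-2,0,0,0,15,0,0,0,0,0,0]'

```text
t: 10.5
tool_pos: [0.5972, 0.0605, 0.2972]
orientation: [-1.822, -2.557, 0.003]
force: [-1.3, -2.2, -6.1]
opening: 0.0227
gripper_force: 50.0
```

```bash
python3 s.py
```

```text
10.5 [0.5972 0.0605 0.2972] yaw 109.08 F [-1.3 -2.2 -6.1] M [-0.699  0.203 -0.158] 0.02267167393233033 q6 -0.3172903884720483 tilt [-0.0025 -0.0002]
```

Request:
drive_tool --moves '[15,-0.5,-0.2,-2,0,0,0,15,0,0,-2,0,0,0,15,0,0,-2,0,0,0,15,0,0,-2,0,0,0,15,0,0,0,0,0,0]'

```text
t: 11.0
tool_pos: [0.5981, 0.0602, 0.3073]
orientation: [1.822, 2.558, 0.002]
force: [-2.0, -1.3, -0.6]
opening: 0.0223
gripper_force: 50.0
```

Run:
```python
exec(open('s.py').read())
from plant import robot
c=robot.read_camera('side');np.savez('s2',**c)
cv2.imwrite('pics/s2.png',cv2.resize(np.clip(c['color'][150:280,230:360,::-1].astype(int)*2,0,255).astype('u1'),None,fx=4.5,fy=4.5,interpolation=2))
```

```text
11.0 [0.5981 0.0602 0.3073] yaw 109.09 F [-2.  -1.3 -0.6] M [-0.232  0.479 -0.025] 0.022297292597781248 q6 -0.3182911719423433 tilt [0.0015 0.0002]
```

View pics/s2.png

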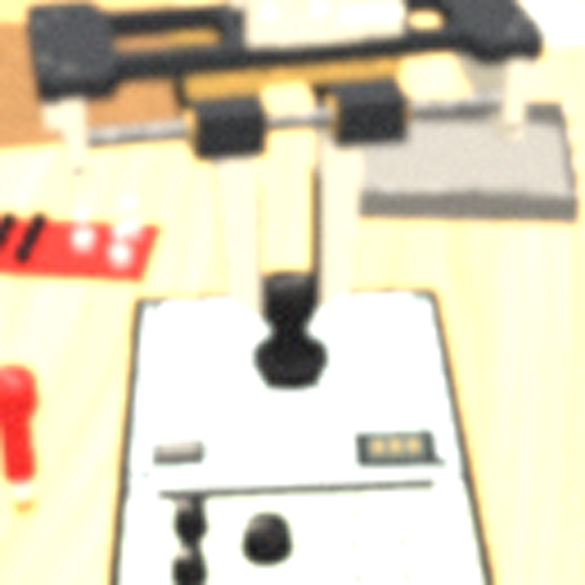

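The carrier is coming out: its narrower spigot shows between knob and collar at (290,330). I'll keep drawing straight up.

Request:
drive_tool --moves '[15,0.2,-0.5,-3,0,0,0,15,0,0,-4,0,0,0,15,0,0,-4,0,0,0,15,0,0,-4,0,0,0,15,0,0,-4,0,0,0,15,0,0,-4,0,0,0]'

```text
t: 11.65
tool_pos: [0.5973, 0.0601, 0.3293]
orientation: [1.823, 2.559, 0.0]
force: [-1.2, -0.1, -1.0]
opening: 0.0229
gripper_force: 50.0
```

```bash
python3 s.py
```

```text
11.65 [0.5973 0.0601 0.3293] yaw 109.07 F [-1.2 -0.1 -1. ] M [-0.031 -0.153  0.011] 0.022915237260532774 q6 -0.3180963759679681 tilt [0.0003 0.0001]
```

Request:
drive_tool --moves '[15,0,0,-5,0,0,0,15,0,0,-6,0,0,0,15,0,0,-6,0,0,0,15,0,0,-8,0,0,0,15,0,0,-10,0,0,0,15,0,0,-15,0,0,0,15,0,0,-15,0,0,0,15,0,0,0,0,0,0]'

```text
t: 12.45
tool_pos: [0.598, 0.0601, 0.3978]
orientation: [1.82, 2.555, 0.005]
force: [0.2, 0.4, 0.0]
opening: 0.0228
gripper_force: 50.0
```

Run:
```python
exec(open('s.py').read())
from plant import robot
c=robot.read_camera('side');np.savez('s3',**c)
cv2.imwrite('pics/s3.png',cv2.resize(np.clip(c['color'][90:270,230:400,::-1].astype(int)*2,0,255).astype('u1'),None,fx=3.3,fy=3.3,interpolation=2))
t=robot.read_camera('top');np.savez('t3',**t)
T=dict(np.load('top.npz'))
hsv=cv2.cvtColor(T['color'],cv2.COLOR_RGB2HSV)
m=np.zeros((400,640),'u1');m[155:240,378:448]=(hsv[155:240,378:448,1]<60)*1
cn=max(cv2.findContours(m,0,1)[0],key=cv2.contourArea);r=cv2.minAreaRect(cn);print(r)
b=cv2.boxPoints(r);P=np.array([plane(T,*p,.022) for p in b]);print(P.round(4),P.mean(0),np.linalg.norm(np.diff(P,axis=0),axis=1))
```

```text
12.45 [0.598  0.0601 0.3978] yaw 109.07 F [0.2 0.4 0. ] M [ 0.032 -0.161  0.051] 0.022795073400691288 q6 -0.3180985392374198 tilt [0.0055 0.0001]
((411.567626953125, 195.37940979003906), (58.36603546142578, 47.70522689819336), 85.60128784179688)
[[ 0.6218 -0.2151  0.022 ]
 [ 0.6321 -0.3449  0.022 ]
 [ 0.4731 -0.3523  0.022 ]
 [ 0.463  -0.2247  0.022 ]] [ 0.54752089 -0.28423301  0.022     ] [0.13021026 0.15915795 0.12801783]
```

View pics/s3.png

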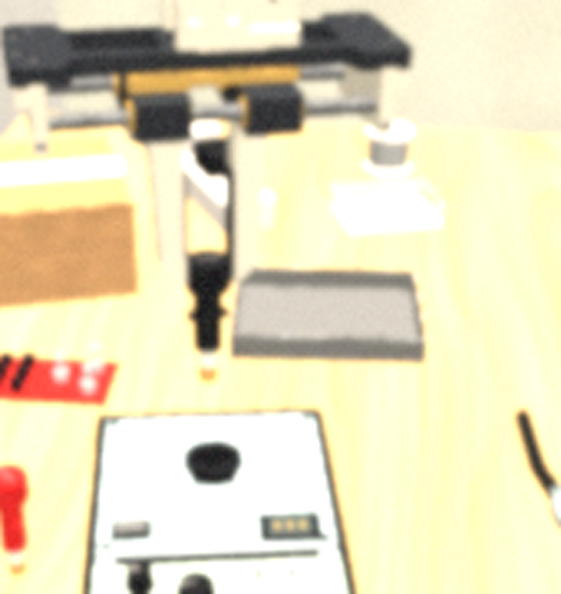

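The carrier is out with its fuse (tip at (208,370)) and hangs free above the empty collar. I'll carry it over the tray at this height, turn to the tray's long axis, tilt it so it lies down in that direction, and lower it.

Run:
```python
from h import *
d,R=shift([.45,-.282,.40]);print(d,d/9)
```

```text
[-275.1 -251.1   -5.5] [-30.56666667 -27.9         -0.61111111]
```

Request:
drive_tool --moves '[15,-15,-14,-1,0,0,0,15,-31,-28,-1,0,0,0,15,-31,-28,-1,0,0,0,15,-31,-28,-1,0,0,0,15,-31,-28,-1,0,0,0,15,-31,-28,0,0,0,0,15,-31,-28,0,0,0,0,15,-31,-28,0,0,0,0]'

```text
t: 13.35
tool_pos: [0.4735, -0.2291, 0.3979]
orientation: [-1.822, -2.558, 0.0]
force: [-0.2, -0.4, 0.3]
opening: 0.0225
gripper_force: 50.0
```

Request:
drive_tool --moves '[15,-28,-28,0,0,0,0,15,-15,-13,0,0,0,0,15,0,0,0,0,0,8,15,0,0,0,0,0,8,15,0,0,0,0,0,8,15,0,0,0,0,0,8,15,0,0,0,0,0,8,15,0,0,0,0,0,8]'

```text
t: 14.15
tool_pos: [0.4497, -0.2818, 0.3977]
orientation: [-2.709, -1.587, 0.001]
force: [1.2, -0.6, 0.0]
opening: 0.0226
gripper_force: 50.0
```

Request:
drive_tool --moves '[15,0,0,0,0,0,8,15,0,0,0,0,0,8,15,0,0,0,0,0,8,15,0,0,0,0,0,8,15,0,0,0,0,0,8,15,0,0,0,0,0,8,15,0,0,0,0,0,8,15,0,0,0,0,0,0]'

```text
t: 14.95
tool_pos: [0.4497, -0.2818, 0.3979]
orientation: [-3.138, -0.135, 0.002]
force: [-0.2, 0.3, 0.7]
opening: 0.0224
gripper_force: 50.0
```

```bash
python3 s.py
```

```text
14.95 [ 0.4497 -0.2818  0.3979] yaw 4.94 F [-0.2  0.3  0.7] M [-0.004 -0.089 -0.001] 0.0224304085822657 q6 0.8282297431416816 tilt [-0.0012  0.0009]
```

Request:
drive_tool --moves '[15,0,0,0,0,0,-2,15,0,0,0,0,7.5,0,15,0,0,0,0,7.5,0,15,0,0,0,0,7.5,0,15,0,0,0,0,7.5,0,15,0,0,0,0,7.5,0,15,0,0,0,0,7.5,0,15,0,0,0,0,0,0]'

```text
t: 15.75
tool_pos: [0.4489, -0.2819, 0.3972]
orientation: [-2.853, -0.178, -1.184]
force: [-2.3, 0.3, -0.6]
opening: 0.0227
gripper_force: 50.0
```

Run:
```python
exec(open('s.py').read())
z=R[:,2];print(z,'tip',s['tool_pos']+.249*z)
tip=np.array([.5475,-.284,0])+.035*np.array([np.cos(.055),np.sin(.055),0])
for h in(.05,.012):
    tip[2]=h;print(tip,shift(tip-.249*z)[0])
from plant import robot
c=robot.read_camera('side');np.savez('s4',**c);print(proj(c,s['tool_pos']+.249*z))
cv2.imwrite('pics/s4.png',cv2.resize(np.clip(c['color'][60:240,230:400,::-1].astype(int)*2,0,255).astype('u1'),None,fx=3.3,fy=3.3,interpolation=2))
```

```text
15.75 [ 0.4489 -0.2819  0.3972] yaw 7.15 F [-2.3  0.3 -0.6] M [-0.076  0.439  0.003] 0.022707044518603354 q6 0.3207623001881521 tilt [0.7026 0.0875]
[ 0.70258524  0.08748889 -0.70620087] tip [ 0.62386433 -0.26006667  0.22137134]
[ 0.58244708 -0.28207597  0.05      ] [-152.3   16.6   90. ]
[ 0.58244708 -0.28207597  0.012     ] [-179.2   16.6  116.8]
[[300.84318291 112.79800975]]
```

View pics/s4.png

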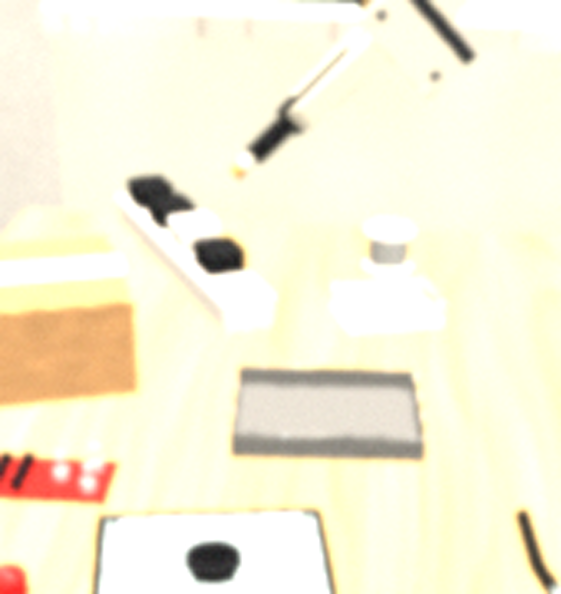

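The carrier is firmly held at 45°. Its tip is seen at full-image (303,112), and I predicted (301,113), so the geometry holds. Lowering it into the tray.

Request:
drive_tool --moves '[15,-25,3,15,0,0,0,15,-35,4,20,0,0,0,15,-35,4,20,0,0,0,15,-35,4,20,0,0,0,15,-22,2,15,0,0,0,15,-9,0,9,0,0,0,15,-9,0,9,0,0,0,15,0,0,0,0,0,0]'

```text
t: 16.6
tool_pos: [0.4082, -0.3032, 0.2002]
orientation: [-2.854, -0.181, -1.174]
force: [-0.1, 0.6, 0.1]
opening: 0.0224
gripper_force: 50.0
```

Run:
```python
exec(open('s.py').read())
z=R[:,2];print(z,'tip',s['tool_pos']+.249*z)
```

```text
16.6 [ 0.4082 -0.3032  0.2002] yaw 7.16 F [-0.1  0.6  0.1] M [-0.014  0.372 -0.035] 0.022422909234775138 q6 -0.1494378486337529 tilt [0.6978 0.091 ]
[ 0.69780878  0.09104899 -0.71047378] tip [ 0.58198628 -0.28056939  0.0233065 ]
```

Request:
drive_tool --moves '[15,-2.1,0,2.1,0,0,0,15,-2.1,0,2.1,0,0,0,15,-2.1,0,2.1,0,0,0,15,-1.4,0,1.4,0,0,0,15,0,0,0,0,0,0]'

```text
t: 17.1
tool_pos: [0.4084, -0.3041, 0.1913]
orientation: [-2.854, -0.177, -1.182]
force: [0.2, 0.6, -0.6]
opening: 0.0223
gripper_force: 50.0
```

Request:
drive_tool --moves '[15,-1.4,0,1.4,0,0,0,15,-0.7,0,0.7,0,0,0,15,0,0,0,0,0,0]'

```text
t: 17.4
tool_pos: [0.4084, -0.3041, 0.1882]
orientation: [-2.854, -0.176, -1.182]
force: [0.4, -0.4, 0.6]
opening: 0.0229
gripper_force: 50.0
```

Request:
drive_tool --moves '[15,-1,0,1,0,0,0,15,-0.7,0,0.7,0,0,0,15,0,0,0,0,0,0]'

```text
t: 17.7
tool_pos: [0.4084, -0.3041, 0.1858]
orientation: [-2.854, -0.176, -1.182]
force: [-0.3, -0.4, 0.6]
opening: 0.0225
gripper_force: 50.0
```

Request:
drive_tool --moves '[15,-0.7,0,0.7,0,0,0,15,-0.7,0,0.7,0,0,0,15,0,0,0,0,0,0]'

```text
t: 18.0
tool_pos: [0.4084, -0.3041, 0.1838]
orientation: [-2.854, -0.176, -1.182]
force: [0.1, 0.3, -0.5]
opening: 0.0226
gripper_force: 50.0
```

Request:
drive_tool --moves '[15,-0.7,0,0.7,0,0,0,15,-0.7,0,0.7,0,0,0,15,0,0,0,0,0,0]'

```text
t: 18.3
tool_pos: [0.4085, -0.3041, 0.1819]
orientation: [-2.854, -0.176, -1.182]
force: [-0.2, 0.1, -0.3]
opening: 0.0225
gripper_force: 50.0
```

Request:
drive_tool --moves '[15,-0.5,0,0.5,0,0,0,15,-0.5,0,0.5,0,0,0,15,0,0,0,0,0,0]'

```text
t: 18.6
tool_pos: [0.4085, -0.3043, 0.1808]
orientation: [-2.854, -0.176, -1.183]
force: [-1.1, 0.1, 0.8]
opening: 0.0226
gripper_force: 50.0
```

Request:
drive_tool --moves '[30,0,0,0,0,0,0,36,0,0,0,0,0,0,50,0,0,0,0,0,0,50,0,0,0,0,0,0,50,0,0,0,0,0,0,50,0,0,0,0,0,0]'

```text
t: 19.2
tool_pos: [0.4085, -0.3041, 0.1806]
orientation: [-2.854, -0.176, -1.182]
force: [-0.4, 0.6, 0.3]
opening: 0.0498
gripper_force: 0.0
```

Request:
drive_tool --moves '[50,0,0,-10,0,0,0,50,0,0,-25,0,0,0,50,0,0,-40,0,0,0,50,0,0,-40,0,0,0,50,0,0,-40,0,0,0,50,0,0,0,0,0,0]'

```text
t: 19.8
tool_pos: [0.298, -0.3196, 0.2949]
orientation: [-2.861, -0.177, -1.188]
force: [0.5, -0.9, -0.3]
opening: 0.0498
gripper_force: 0.0
```

Run:
```python
exec(open('s.py').read())
from plant import robot
a=robot.read_camera('side');b=robot.read_camera('top')
A=cv2.resize(np.clip(a['color'][140:240,270:390,::-1].astype(int)*2,0,255).astype('u1'),(480,400));B=cv2.resize(b['color'][100:290,225:465,::-1],(505,400))
cv2.imwrite('pics/fin.png',cv2.resize(np.hstack([A,B]),(800,325)))
```

```text
19.8 [ 0.298  -0.3196  0.2949] yaw 7.34 F [ 0.5 -0.9 -0.3] M [-0.006  0.309 -0.036] 0.049783147656168154 q6 -0.10128738803030729 tilt [0.7034 0.0798]
```

View pics/fin.png

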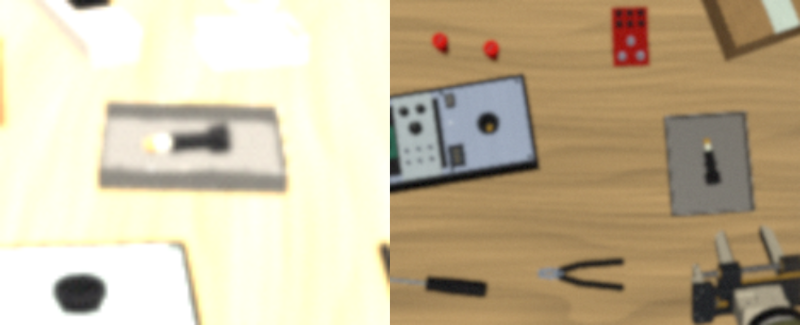

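The carrier lies flat in the middle of the tray: knob at (711,178) and fuse tip at (708,145) in the right half. The holder is empty at (488,123), and the screwdriver, cutters, board and red carriers haven't moved. The gripper is clear, so I'm handing in.

```bash
python3 -c "
from plant import robot
print(robot.close_job())"
```

```text
the job is handed in; nothing more can be done
None
```

The fuse carrier is out with its fuse and lies flat in the grey parts tray; the screwdriver, cutters and circuit board were left where they were, and I handed the job in at about 20 s, with the press peaking at about 18 N, under the 20 N strain limit but a little over the suggested 14 to 16 N.

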